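# Dim the plate reader's lamp and hold its sprung pointer at the length mark

## Task

First set the dimmer lever to half light, straight up. Then pull the sprung pointer rod of the plate reading stand out of its tube by its upright grip until the pointer stands level with the rider (the length mark) on the rule, and finish while still holding it there, because it springs back when let go. Do not disturb the other things on the bench.

Things in the scene. Friction and masses are not known exactly. Their poses are not given: they have to be found in the camera images.
- dimmer: lamp dimmer: fixed grey box 110 (x) x 90 (y) x 46 mm high with a lever on top; origin at the centre of its underside, x axis points from its front (black panel) to its back, z up
- lever (a joint): angle of the dimmer lever about the dimmer's y axis, rad: 0 straight up (half light), negative leaning towards the dimmer's front (-x), range -0.9 to 0.9. Starts leaning to the front by 0.4 to 0.85; stiff (needs about 1.5 N at the knob) and stays where it is left
- lever_knob (a point): centre of the lever's knob: a black barrel 22 mm dia, 30 mm long along the dimmer's y axis (flat ends, good to pinch), on a 10 mm dia steel stem, 80 mm from the hinge. Stem turns with the lever
- lever_hinge (a point): centre of the lever's hinge, on top of the dimmer box, 46 mm above the bench, hinge axis along the dimmer's y; does not move
- reader: plate reading stand, fixed: white base 380 (x) x 180 (y) x 10 mm; origin at the centre of its underside. A level aluminium tube (34 mm dia at most, axis 60 mm above the bench, top at 77 mm, along x at y = +30 mm) runs from x = 0 (mouth) to x = +180 mm; the rod comes out of the mouth towards -x. A culture dish (86 mm dia, top 29 mm above the bench) lies on the base at x = -115, y = -40 mm; a rule (12 mm wide, top at 40 mm) runs along x at y = +70 mm
- rod (a joint): how far the pointer rod is pulled out, m: 0 drawn in by its spring, 0.135 at most; grows along the reader's -x. Inner spring: 3.3 N at 0, plus 60 N/m (about 10 N at 0.11), so it springs back when let go
- rod_grip (a point): on the upright grip at the outer end of the rod: a grey square post 16 x 16 mm (sides along the reader's x and y) from 49 to 115 mm above the bench; this point lies on its axis, 95 mm above the bench. With the rod in, it is 45 mm in front of the tube's mouth. The rod itself is 12 mm dia, axis at 60 mm. Thin pointer wires leave the post sideways, in line with its axis: one towards the rule, one over the dish, both below 63 mm
- rider: the length mark: small black clip on the rule, 14 (x) x 24 (y) mm, with a 5 mm thin fin on top across the rule, top 59 mm above the bench; origin on the rule's top at its centre, axes parallel to the reader's. Set anew each time, 55 to 115 mm further out than the drawn-in grip; fixed. The rod is at the mark when the axis of its grip has the rider's x (in the reader's x direction); the grip stays 40 mm beside the rider
- bottle: loose amber screw-cap bottle, 54 dia, 90 high, near the dimmer; origin under its centre; to be left alone
- dish_stack: loose stack of three culture dishes, 90 dia, 45 high, behind the dimmer; origin under its centre; to be left alone
- vial: loose small capped vial, 28 dia, 50 high, near the dimmer; origin under its centre; to be left alone
- marker: loose white marker pen, 120 long, 15 thick, lying beside the stand; origin under its centre; to be left alone
- dropper: loose white dropper bottle, 26 dia, 55 high, standing on the rear of the stand's base; origin under its centre; to be left alone
- beaker: loose glass beaker, 60 dia, 70 high, in front of the dimmer; origin under its centre; to be left alone
There are look-alikes about, which are no part of the job. What is shaped like the dimmer but turquoise is not meant.

How it is judged:
By the outcome, as a careful person would: the job done as asked, in the order asked, and still so for the second after the job is handed in, while the arm keeps its last pose, push and grip.
It also fails if it takes over 48 s, if anything falls off the work surface, if the arm or the gripper's body presses on something with over 40 N, if the wrist force passes 120 N, or if a joint passes its speed limit or range.

## Robot

A 7-joint arm with a two-finger parallel gripper is mounted at the origin on the work surface. World frame = base frame: x ahead of the robot, y to its left, z up, the work surface at z = 0. Lengths are in m, angles in rad, forces in N, time in s.
With the tool pointing down it reaches from about 0.425 to 0.825 m from the base axis. Payload 3.6 kg.
Tool frame: the origin (TCP) lies on the centre line of the jaws, within the pads' length; the fingertips stand 25 mm ahead of it and the grasp point (between the pads) lies 6 mm ahead of it; z points along the fingers, y is the line along which they close (so a half turn about z gives the same grasp; the last joint's range is limited). The gripper opens to 93 mm and grips with 3 to 60 N. Pads are 15 mm wide; open, the fingers measure 128 mm over their backs; the gripper's body (75 mm by 188 mm) begins 65 mm behind the grasp point.
Start: joints at [1.151, 0.615, -0.013, 1.423, 0.008, 1.103, -0.04], TCP at [0.249, -0.6, 0.244] pointing down, gripper open.
Joint ranges: [-3.12, 3.12], [-0.3, 2.06], [-1.34, 1.32], [0.26, 2.42], [-1.36, 4.5], [0.01, 1.98], [-2.84, 2.84]. Speed limits (rad/s): [2.79, 2.79, 3.14, 3.14, 3.14, 3.14, 3.14].

## Interface

Orientations are given as a unit quaternion [w, x, y, z].
In Python, from workcell import robot, imaging gives the robot as it stands.
- The arm moves only by the shell command python3 -m pendant 'ROWS' [FORCE]. ROWS is JSON, a list of rows, each an object with "offset": the shift along the tool's x, y, z in cm, a list of three; "spin": the turn about the tool's z in rad; "grip": the closure, from 0 (fully open) to 1 (shut). A call has exactly 10 rows; each row shifts and turns the commanded pose from where the row before left it, along the tool's axes as they then stand; what a row does not reach is not made up. A row lasts 1/8 s, in which the tool goes at most 62.5 mm and 10.7 degrees, less where a joint would pass 70% of its speed; a pose out of reach is approached as far as the arm can. A call is refused whole if a number of a shift passes 6.25 or a number of a turn 0.188, either way. A call with a gripper value outside its range is refused whole. The fingers move at their own pace and stop on an object; FORCE is the grip in N (left out, the last holds). Time passes only in rows, so rows that do not move let the fingers close, or fill a call up. It gives the time, the measured TCP pose, the force, the opening and the grip force at its end, in the units of the state.
- robot.read_state(): the state, without advancing time (a new reading comes with each control period).
- imaging.snapshot(name): name is "scene" or "top" or "wrist"; returns the picture (480x640x3 uint8, red, green, blue); there is no depth.
- imaging.calibration(name): a dict with "mtx" (3x3 intrinsics, pixels), "eye" and "rotation" of the camera in the world; the wrist camera has in their place "T_tool_cam" (4x4, takes a point from camera to tool coordinates, whose origin is the TCP and whose axes are the flange's). Camera axes: x right, y up, looking along -z (the intrinsics and any distortion apply to the point x, -y, -z); pixel columns grow to the right and rows downward; lengths in m; the calibration is good to about 2 mm. The wrist camera is an equidistant fisheye: a pixel r from the principal point sees the ray r / f radians off the axis. A picture is of the moment at which its call begins: read the wrist's pose just before it. calibration takes no time and is no camera call.
- robot.close_job(): hands the job in; it is judged then, once.
The state is a dict: "t": time; "qpos": joint angles; "joint_vel": joint speeds; "effort": joint torques, N m; "eef_pos": TCP position; "ee_rot": TCP orientation; "wrist_force": force on the tool from outside, world axes, zero at the start; "moment": the same for the moment, N m; "grip_width": finger opening in m; "gripper_force": force on a finger pad.
Only numpy, scipy, OpenCV 4.12 (cv2) and the standard library are available. Lean on these libraries where they do the work, as an engineer would, in place of code of your own. Each camera call takes 0.05 s, during which the arm holds its last target. There are 200 camera calls.

## Working session

There is one attempt and no reset: what is moved stays moved. The work goes in short steps, Python scripts to look and compute and a shell command to move; the robot and the scene stay as the last step left them, time stands still between calls to the robot, and variables do not carry over. Pictures are saved under pics/ and viewed, at most 10 in all, crops included, and the job is handed in when it is done.

```bash
mkdir -p pics
python3 - <<'E'
from workcell import robot, imaging
import cv2
for n in("scene","top"):
    im=imaging.snapshot(n); cv2.imwrite(f"pics/{n}0.png",im[:,:,::-1])
    c=imaging.calibration(n); print(n,c)
print(imaging.calibration("wrist"))
print(robot.read_state())
E
```

```text
scene {'mtx': array([[592.28303083,   0.        , 323.40875936],
       [  0.        , 592.28303083, 250.38949935],
       [  0.        ,   0.        ,   1.        ]]), 'eye': array([1.38433759, 0.24203741, 0.75691519]), 'rotation': array([0.54520373, 0.25644878, 0.34490819, 0.71973971])}
top {'mtx': array([[523.95985519,   0.        , 313.17110817],
       [  0.        , 523.95985519, 237.28947875],
       [  0.        ,   0.        ,   1.        ]]), 'eye': array([0.48383241, 0.0293771 , 1.0504476 ]), 'rotation': array([ 0.70885573,  0.05385487, -0.05011239, -0.70150691])}
{'mtx': array([[371.64829954,   0.        , 322.76918279],
       [  0.        , 371.64829954, 241.05392308],
       [  0.        ,   0.        ,   1.        ]]), 'T_tool_cam': array([[ 1.87748166e-04,  9.62784852e-01,  2.70268927e-01,
         7.49055766e-02],
       [ 9.99999981e-01, -1.93335824e-04, -5.94726151e-06,
        -1.32060576e-03],
       [ 4.65267323e-05,  2.70268923e-01, -9.62784871e-01,
        -1.39441661e-01],
       [ 0.00000000e+00,  0.00000000e+00,  0.00000000e+00,
         1.00000000e+00]])}
{'t': 0.1, 'qpos': array([ 1.15149264,  0.61582813, -0.01263408,  1.42470411,  0.00810038,
        1.10343269, -0.04039448]), 'joint_vel': array([ 0.00146635, -0.00308212,  0.00193816, -0.0031925 ,  0.00136916,
        0.00146537, -0.0005408 ]), 'effort': array([ 1.51192038e-03, -4.60042119e+01,  2.10139216e-01, -1.66244262e+01,
       -6.12026313e-02,  1.69564923e-02,  1.21611633e-04]), 'eef_pos': array([ 0.2485777 , -0.5998858 ,  0.24260471]), 'ee_rot': array([-1.13691897e-03,  9.80766093e-01,  1.95183304e-01, -2.36062075e-04]), 'wrist_force': array([ 0.61792334, -0.23233991,  0.36405256]), 'moment': array([ 0.01326424,  0.02845424, -0.05051468]), 'gripper_force': 0.0, 'grip_width': 0.09284255334049137}
```

View pics/scene0.png

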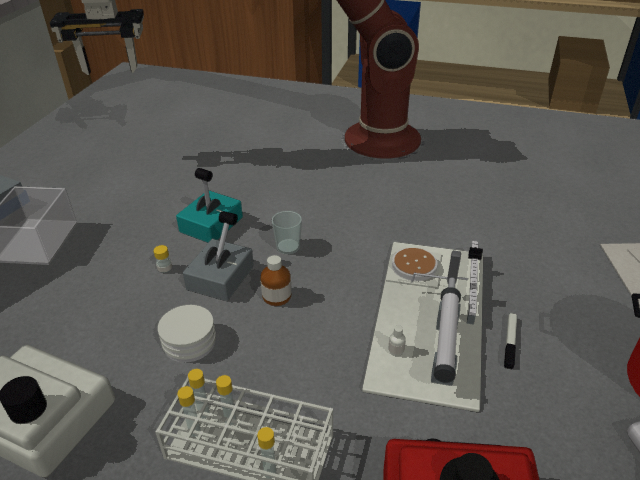

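View pics/top0.png

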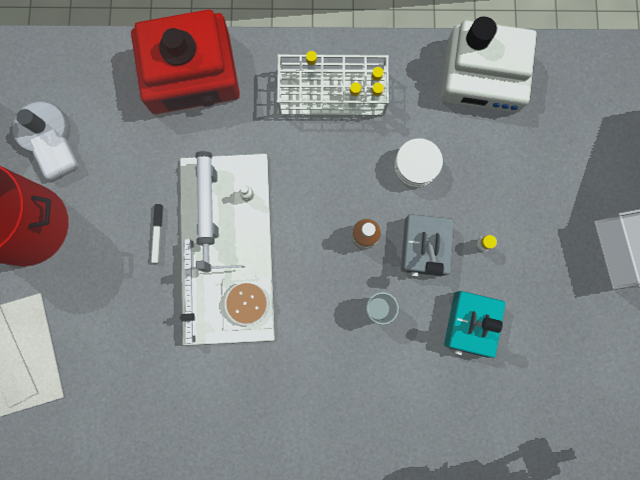

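The scene camera shows the grey dimmer at (220,270) with its lever leaning to the front, and the stand at (430,320). In the top view the grey knob is near (434,268), the grip near (205,268) and the rider near (187,317). I'll enlarge these next.

```bash
cat > h.py <<'E'
import numpy as np, cv2
from scipy.spatial.transform import Rotation as R
from workcell import robot, imaging
def rot(q): return R.from_quat(np.r_[q[1:],q[0]]).as_matrix()
def cam(n):
    c=imaging.calibration(n)
    if n=="wrist":
        s=robot.read_state(); T=c["T_tool_cam"]; A=rot(s["ee_rot"])
        return c["mtx"],A@T[:3,3]+s["eef_pos"],A@T[:3,:3]
    return c["mtx"],np.array(c["eye"]),rot(c["rotation"])
def w(n,u,v,z,C=None):
    K,e,A=C or cam(n); x=(u-K[0,2])/K[0,0]; y=(v-K[1,2])/K[1,1]
    if n=="wrist":
        r=np.hypot(x,y); k=np.tan(r)/r if r>1e-9 else 1; x*=k;y*=k
    d=A@np.array([x,-y,-1]); return e+d*(z-e[2])/d[2]
def px(n,P,C=None):
    K,e,A=C or cam(n); p=A.T@(np.asarray(P)-e); x,y=p[0]/-p[2],-p[1]/-p[2]
    if n=="wrist":
        r=np.hypot(x,y); k=np.arctan(r)/r; x*=k;y*=k
    return np.array([K[0,0]*x+K[0,2],K[1,1]*y+K[1,2]])
E
python3 - <<'E'
import cv2,numpy as np
a=cv2.imread("pics/top0.png"); 
A=cv2.resize(a[150:350,165:285],None,fx=3,fy=3,interpolation=cv2.INTER_CUBIC)
B=cv2.resize(a[190:300,390:500],None,fx=4,fy=4,interpolation=cv2.INTER_CUBIC)
o=np.zeros((600,800,3),np.uint8); o[:,:360]=A; o[:440,360:800]=B
cv2.imwrite("pics/c1.png",o)
E
```

```text
(no output)
```

View pics/c1.png

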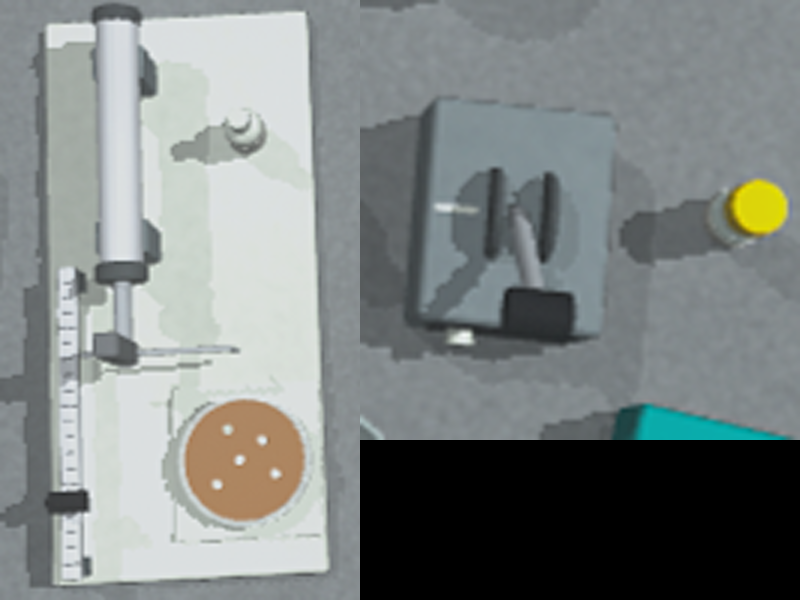

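The stand's base corners in the crop are (46,25), (306,12), (328,570) and (57,583). The grip top is at (115,347) and the rider at (67,501). The dimmer's top face corners are (437,99), (616,116), (603,335) and (420,322), with the knob at (538,313).

Run:
```python
from h import *
from scipy.optimize import least_squares
C=cam("top")
D=[(437,99),(616,116),(603,335),(420,322)]; D=[(390+(u-360)/4,190+v/4) for u,v in D]
P=[(46,25),(306,12),(328,570),(57,583)]; P=[(165+u/3,150+v/3) for u,v in P]
def fit(pp,L,W,z):
    Q=np.array([w("top",u,v,z,C)[:2] for u,v in pp])
    m=np.array([[L,W],[L,-W],[-L,-W],[-L,W]])/2
    f=lambda p:((m@np.array([[np.cos(p[2]),np.sin(p[2])],[-np.sin(p[2]),np.cos(p[2])]])+p[:2])-Q).ravel()
    r=least_squares(f,[*Q.mean(0),0]); return r.x,r.fun.reshape(4,2)
d,e=fit(D,.11,.09,.046); print("dimmer",d,e)
rd,e=fit(P,.38,.18,.01); print("reader",rd,e)
def T(p,l): c,s=np.cos(p[2]),np.sin(p[2]); return np.array([p[0]+c*l[0]-s*l[1],p[1]+s*l[0]+c*l[1],l[2]])
kn=(390+(538-360)/4,190+313/4)
for a in np.arange(-.9,-.3,.1): print(round(a,2),px("top",T(d,(.08*np.sin(a),0,.046+.08*np.cos(a))),C)-kn)
print("grip world",T(rd,(-.045,.03,.095)), px("top",T(rd,(-.045,.03,.115)),C),"obs",165+115/3,150+345/3)
k=w("top",165+67/3,150+501/3,.055,C); c,s=np.cos(rd[2]),np.sin(rd[2]); q=k[:2]-rd[:2]
print("rider",k,"local",c*q[0]+s*q[1],-s*q[0]+c*q[1])
```

```text
dimmer [ 0.62130981 -0.18987776 -0.08274088] [[ 0.00085016  0.00166404]
 [ 0.00096701 -0.00117062]
 [-0.0019632  -0.0013487 ]
 [ 0.00014603  0.00085527]]
reader [0.61717434 0.20946872 0.06349126] [[ 0.00171895  0.00077191]
 [ 0.00225462 -0.00084902]
 [-0.00139366 -0.00174422]
 [-0.00257991  0.00182133]]
-0.9 [-0.96267416  6.35186486]
-0.8 [-0.04925579  3.19858711]
-0.7 [ 0.82318694 -0.27810025]
-0.6 [ 1.64346021 -4.04061418]
-0.5 [ 2.40084634 -8.04625966]
-0.4 [  3.08533013 -12.24785316]
-0.3 [  3.68781749 -16.59450309]
grip world [0.57036156 0.23655309 0.095     ] [200.48203395 264.92280857] obs 203.33333333333334 265.0
rider [0.47747104 0.27043054 0.055     ] local -0.13555387618876055 0.0697029633673085
```

```bash
cat >> h.py <<'E'
def go(p,yaw):
    "spin needed (rad), then shift in cm along the tool axes after the spin"
    s=robot.read_state(); A=rot(s["ee_rot"]); y=np.arctan2(A[1,0],A[0,0])
    sp=-((yaw-y+np.pi)%(2*np.pi)-np.pi); B=A@R.from_euler("z",sp).as_matrix()
    print("spin",round(sp,3),"cm",np.round(B.T@(np.asarray(p)-s["eef_pos"])*100,2),"tcp",np.round(s["eef_pos"],4),"yaw",round(y,3),"tilt",np.round(A[:,2],4),"t",s["t"],"q",np.round(s["qpos"],2),"F",np.round(s["wrist_force"],1),s["grip_width"])
E
python3 -c "
from h import *
go([.575,-.186,.235],-.083)"
```

```text
spin 0.476 cm [ 29.1  -43.95   0.82] tcp [ 0.2486 -0.5999  0.2426] yaw 0.393 tilt [-9.0e-04  2.1e-03 -1.0e+00] t 0.1 q [ 1.15  0.62 -0.01  1.42  0.01  1.1  -0.04] F [ 0.6 -0.2  0.4] 0.09284255334049137
```

```bash
python3 -m pendant '[{"offset":[0,0,0],"spin":0.16,"grip":0},{"offset":[0,0,0],"spin":0.16,"grip":0},{"offset":[0,0,0],"spin":0.156,"grip":0},{"offset":[3.25,-4.9,0.1],"spin":0,"grip":0},{"offset":[3.25,-4.9,0.1],"spin":0,"grip":0},{"offset":[3.25,-4.9,0.1],"spin":0,"grip":0},{"offset":[3.25,-4.9,0.1],"spin":0,"grip":0},{"offset":[3.25,-4.9,0.1],"spin":0,"grip":0},{"offset":[3.25,-4.9,0.1],"spin":0,"grip":0},{"offset":[3.25,-4.9,0.1],"spin":0,"grip":0}]'; python3 -c "
from h import *
go([.575,-.186,.235],-.083)"
```

```text
t: 1.35
eef_pos: [0.5048, -0.2758, 0.2363]
ee_rot: [-0.0, 0.999, -0.042, -0.0]
wrist_force: [0.0, -0.8, -0.1]
grip_width: 0.0933
gripper_force: 0.0
spin -0.0 cm [ 6.25 -9.53  0.13] tcp [ 0.5048 -0.2758  0.2363] yaw -0.083 tilt [-6.e-04  3.e-04 -1.e+00] t 1.35 q [ 0.4   0.51  0.09  1.66 -0.05  0.98 -1.14] F [ 0.  -0.8 -0.1] 0.09327831131434
```

```bash
python3 -m pendant '[{"offset":[3.1,-4.7,0],"spin":0,"grip":0},{"offset":[3.1,-4.8,0.1],"spin":0,"grip":0},{"offset":[0,0,0],"spin":0,"grip":0},{"offset":[0,0,0],"spin":0,"grip":0},{"offset":[0,0,0],"spin":0,"grip":0},{"offset":[0,0,0],"spin":0,"grip":0},{"offset":[0,0,0],"spin":0,"grip":0},{"offset":[0,0,0],"spin":0,"grip":0},{"offset":[0,0,0],"spin":0,"grip":0},{"offset":[0,0,0],"spin":0,"grip":0}]'; python3 -c "
from h import *
go([.575,-.186,.235],-.083)
C=cam('wrist');print(C[1])
im=imaging.snapshot('wrist')[:,:,::-1].copy()
d=(.6213,-.1899)
c,s=np.cos(-.083),np.sin(-.083)
for x,y,z in [(.055,.045,.046),(.055,-.045,.046),(-.055,.045,.046),(-.055,-.045,.046),(0,0,.046)]+[(.08*np.sin(-.7),j,.046+.08*np.cos(.7)) for j in(-.015,.015)]:
  p=px('wrist',(d[0]+c*x-s*y,d[1]+s*x+c*y,z),C); print(p); cv2.circle(im,tuple(int(v) for v in p),3,(0,0,255),1)
cv2.imwrite('pics/w1.png',im)"
```

```text
t: 2.6
eef_pos: [0.5737, -0.188, 0.2357]
ee_rot: [-0.0, 0.999, -0.042, 0.0]
wrist_force: [0.4, -0.2, 1.0]
grip_width: 0.0932
gripper_force: 0.0
spin -0.0 cm [ 0.11 -0.21  0.07] tcp [ 0.5737 -0.188   0.2357] yaw -0.083 tilt [ 0.e+00  1.e-04 -1.e+00] t 2.6 q [ 0.23  0.55  0.08  1.58 -0.05  1.02 -1.33] F [ 0.4 -0.2  1. ] 0.09318660612902406
[ 0.64788431 -0.19318676  0.37510552]
[270.36625119 108.3585821 ]
[373.19595234 108.30071871]
[272.77423714 229.86275268]
[370.85076385 229.88175652]
[321.76660733 169.46346484]
[341.49312074 244.98231244]
[301.58723866 244.97071489]
```

View pics/w1.png

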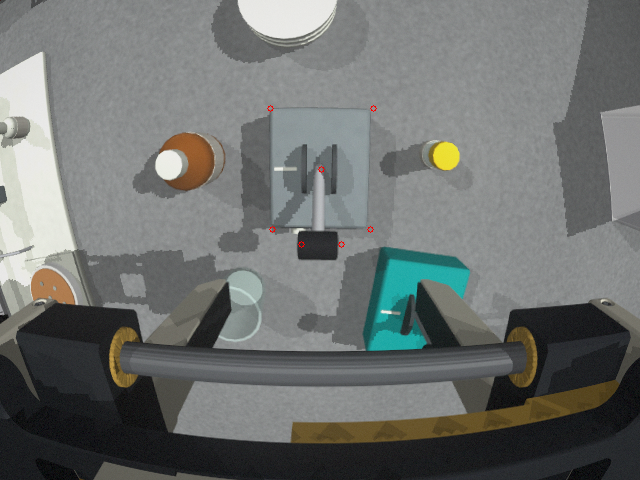

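The reprojected model fits to within about 2 px. The box corners agree, and the knob at (318,245) matches a lever angle of about -0.7. I'll descend and pinch.

```bash
python3 -m pendant '[{"offset":[-0.4,-0.4,3],"spin":0,"grip":0.3},{"offset":[0,0,3.1],"spin":0,"grip":0.3},{"offset":[0,0,3.1],"spin":0,"grip":0.3},{"offset":[0,0,2],"spin":0,"grip":0.3},{"offset":[0,0,1],"spin":0,"grip":0.3},{"offset":[0,0,0],"spin":0,"grip":0.3},{"offset":[0,0,0],"spin":0,"grip":1},{"offset":[0,0,0],"spin":0,"grip":1},{"offset":[0,0,0],"spin":0,"grip":1},{"offset":[0,0,0],"spin":0,"grip":1}]' 20; python3 -c "
from h import *
go([.6213,-.1885,.132],-.083)"
```

```text
t: 3.9
eef_pos: [0.5702, -0.1836, 0.114]
ee_rot: [-0.0, 0.999, -0.042, 0.0]
wrist_force: [0.2, 3.1, 2.3]
grip_width: 0.0296
gripper_force: 19.0
spin -0.0 cm [ 5.14  0.06 -1.8 ] tcp [ 0.5702 -0.1836  0.114 ] yaw -0.083 tilt [ 5.e-04  1.e-04 -1.e+00] t 3.9 q [ 0.23  0.68  0.07  1.72 -0.06  0.74 -1.32] F [0.2 3.1 2.3] 0.029556914228386133
```

```bash
python3 -m pendant '[{"offset":[0.9,0,-0.66],"spin":0,"grip":1},{"offset":[1.0,0,-0.52],"spin":0,"grip":1},{"offset":[1.05,0,-0.39],"spin":0,"grip":1},{"offset":[1.09,0,-0.23],"spin":0,"grip":1},{"offset":[1.12,0,-0.08],"spin":0,"grip":1},{"offset":[0,0,0],"spin":0,"grip":1},{"offset":[0,0,0],"spin":0,"grip":1},{"offset":[0,0,0],"spin":0,"grip":1},{"offset":[0,0,0],"spin":0,"grip":1},{"offset":[0,0,0],"spin":0,"grip":1}]'; python3 -c "
from h import *
go([.6213,-.1885,.132],-.083)
C=cam('wrist');print(C[1])
im=imaging.snapshot('wrist')[:,:,::-1].copy()
T=cv2.imwrite('pics/w2.png',cv2.resize(im[60:340,170:470],None,fx=2,fy=2))
im=imaging.snapshot('scene')[:,:,::-1]; cv2.imwrite('pics/s2.png',im)"
```

```text
t: 5.15
eef_pos: [0.6229, -0.1885, 0.1332]
ee_rot: [0.001, 0.999, -0.042, 0.002]
wrist_force: [3.0, -1.5, 1.6]
grip_width: 0.03
gripper_force: 20.0
spin -0.0 cm [-0.16  0.02  0.12] tcp [ 0.6229 -0.1885  0.1332] yaw -0.083 tilt [ 0.0039 -0.0012 -1.    ] t 5.15 q [ 0.22  0.73  0.07  1.55 -0.06  0.86 -1.34] F [ 3.  -1.5  1.6] 0.029981181614155934
[ 0.69653848 -0.19349448  0.272965  ]
```

View pics/w2.png

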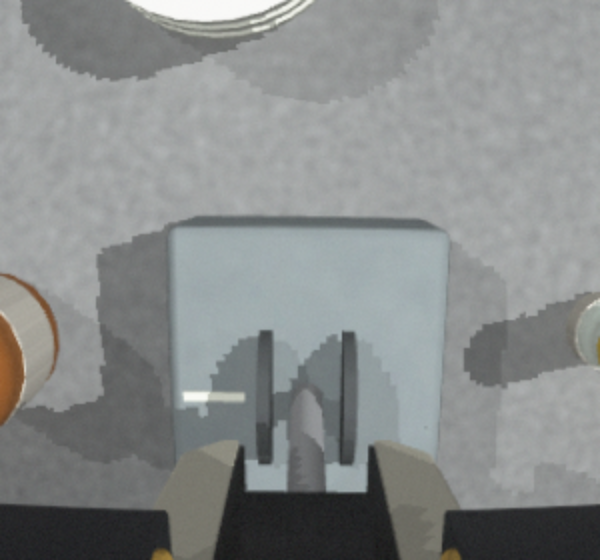

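The view shows the knob pinched above the hinge. The white half-light mark is at crop (214,397), which is full-image pixel (277,258.5), and the box's rear top edge is at row 172. I'll compute the lever angle from these.

```bash
python3 -c "
from h import *
C=cam('wrist'); t=robot.read_state()['eef_pos']; a=np.array([np.cos(-.083),np.sin(-.083)])
o=w('wrist',170+214/2,60+397/2,.046,C); b=w('wrist',170+310/2,60+228/2,.046,C)
print('tcp-mark along x mm',(t-o)[:2]@a*1e3,'tcp-(rear edge-55)',(t-b)[:2]@a*1e3+55, 'tcp-fit',(t[:2]-[.6213,-.1899])@a*1e3)
print('w1 mark check')
"
```

```text
tcp-mark along x mm 0.6989993427711866 tcp-(rear edge-55) 1.5891395842852916 tcp-fit 1.356166614113647
w1 mark check
```

```bash
python3 -m pendant '[{"offset":[-0.12,0,0],"spin":0,"grip":1},{"offset":[0,0,0],"spin":0,"grip":1},{"offset":[0,0,0],"spin":0,"grip":0.35},{"offset":[0,0,0],"spin":0,"grip":0.35},{"offset":[0,0,0],"spin":0,"grip":0.35},{"offset":[0,0,-2],"spin":0,"grip":0.35},{"offset":[0,0,-5],"spin":0,"grip":0.35},{"offset":[0,0,-5],"spin":0,"grip":0.35},{"offset":[0,0,0],"spin":0,"grip":0},{"offset":[0,0,0],"spin":0,"grip":0}]'; python3 -c "
from h import *
go([.6213,-.1885,.132],-.083)
C=cam('wrist')
im=imaging.snapshot('wrist')[:,:,::-1].copy()
d=(.6213,-.1899);c,s=np.cos(-.083),np.sin(-.083)
for a in (-.1,0,.1): print(a,px('wrist',(d[0]+c*.08*np.sin(a),d[1]+s*.08*np.sin(a),.046+.08*np.cos(a)),C))
print(px('wrist',(*d,.046),C))
A=cv2.resize(im[60:340,190:450],None,fx=1.8,fy=1.8)
B=cv2.resize(imaging.snapshot('scene')[150:310,170:330,::-1],None,fx=2,fy=2)
o=np.zeros((504,800,3),np.uint8);o[:,:468]=A;o[:320,470:790]=B;cv2.imwrite('pics/w3.png',o)"
```

```text
t: 6.5
eef_pos: [0.6194, -0.1874, 0.2516]
ee_rot: [-0.0, 0.999, -0.041, -0.001]
wrist_force: [-0.0, -0.5, -0.7]
grip_width: 0.0759
gripper_force: 0.0
spin 0.0 cm [ 0.22  0.11 11.96] tcp [ 0.6194 -0.1874  0.2516] yaw -0.083 tilt [-0.0022  0.001  -1.    ] t 6.5 q [ 0.21  0.61  0.09  1.42 -0.05  1.12 -1.35] F [-0.  -0.5 -0.7] 0.07593589278928768
-0.1 [327.55140555 248.01740428]
0 [327.59859972 237.83300971]
0.1 [327.63180594 227.20385151]
[326.64788439 215.52963142]
```

View pics/w3.png

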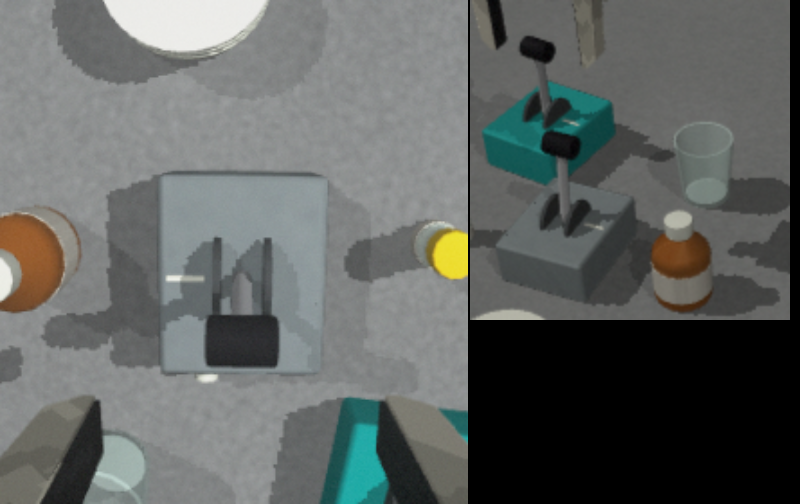

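The knob appears at row ~249, against 238 expected for upright, so the lever may be leaning by about -0.1. I'll cross-check with the scene camera, where the knob is near (215.5,223).

```bash
python3 -c "
from h import *
d=(.6213,-.1899);c,s=np.cos(-.083),np.sin(-.083)
P=lambda x,y,z:(d[0]+c*x-s*y,d[1]+s*x+c*y,z)
C=cam('scene');
for a in (-.2,-.1,0,.1): print(a,px('scene',P(.08*np.sin(a),0,.046+.08*np.cos(a)),C))
print('corners',[px('scene',P(x,y,.046),C).round(1) for x in(-.055,.055) for y in(.045,-.045)])
for n in('scene','top'):
  C=cam(n);im=imaging.snapshot(n)
  o=px(n,P(0,0,.1),C).astype(int); cr=im[o[1]-60:o[1]+60,o[0]-60:o[0]+60]
  m=(cr.max(2)<38).astype(np.uint8); k,l,st,ce=cv2.connectedComponentsWithStats(m)
  print(n,[(st[i].tolist(),(ce[i]+o-60).round(1)) for i in range(1,k) if st[i][4]>40])
  for a in (-.2,-.1,0,.1): print(a,px(n,P(.08*np.sin(a),0,.046+.08*np.cos(a)),C))
"
```

```text
-0.2 [214.99030475 220.16191022]
-0.1 [212.7769076  222.06283328]
0 [210.57101812 224.36932272]
0.1 [208.39795758 227.06198201]
corners [array([250.6, 246.6]), array([209.3, 236.7]), array([223.4, 282.8]), array([179.6, 271.3])]
scene [([43, 0, 17, 7, 78], array([204.2, 177. ])), ([46, 22, 7, 13, 55], array([201.2, 203.4])), ([56, 24, 12, 15, 85], array([213.2, 205.3])), ([54, 41, 19, 14, 208], array([215.1, 222.2])), ([55, 72, 7, 17, 62], array([210.2, 255.3])), ([67, 75, 11, 17, 89], array([223.8, 257.1]))]
-0.2 [214.99030475 220.16191022]
-0.1 [212.7769076  222.06283328]
0 [210.57101812 224.36932272]
0.1 [208.39795758 227.06198201]
top [([85, 34, 26, 23, 49], array([475.2, 229.5]))]
-0.2 [438.71067197 247.22285557]
-0.1 [439.12770508 242.74901682]
0 [439.44287136 238.29540032]
0.1 [439.6524748  233.91771851]
```

```bash
cat > knob.py <<'E'
from h import *
from scipy.optimize import minimize_scalar
d=(.6213,-.1899);c,s=np.cos(-.083),np.sin(-.083)
P=lambda x,y,z:(d[0]+c*x-s*y,d[1]+s*x+c*y,z)
for n in ('wrist','top'):
  C=cam(n);im=imaging.snapshot(n)
  K=lambda a:px(n,P(.08*np.sin(a),0,.046+.08*np.cos(a)),C)
  o=K(0).astype(int); cr=im[o[1]-40:o[1]+40,o[0]-40:o[0]+40]
  m=(cr.max(2)<50).astype(np.uint8); m=cv2.morphologyEx(m,cv2.MORPH_OPEN,np.ones((5,5)))
  k,l,st,ce=cv2.connectedComponentsWithStats(m)
  for i in range(1,k):
    x,y,ww,h,A=st[i]; q=np.array([x+ww/2-.5,y+h/2-.5])+o-40
    r=minimize_scalar(lambda a:(K(a)[1]-q[1])**2,bounds=(-.9,.9),method='bounded'); print(n,st[i],q,'angle',r.x,'col pred',K(r.x)[0])
go(P(0,.002,.131),-.083)
E
python3 knob.py
```

```text
wrist [ 18  38  38  10 315] [323.5 240.5] angle -0.023789594449226372 col pred 327.39844401567285
wrist [ 18  55  34  11 287] [321.5 258. ] angle -0.20202981159640462 col pred 327.30662754435036
top [ 61   1  19  35 266] [469. 216.] angle 0.5667557369093943 col pred 439.2163769987974
spin -0.0 cm [2.000e-01 1.000e-02 1.202e+01] tcp [ 0.6198 -0.1877  0.2512] yaw -0.083 tilt [-2.3e-03  7.0e-04 -1.0e+00] t 6.8 q [ 0.21  0.61  0.09  1.42 -0.05  1.12 -1.35] F [-0.  -0.1  0.5] 0.09259887703646873
```

```bash
python3 -m pendant '[{"offset":[-0.7,0,0],"spin":0,"grip":0.3},{"offset":[0,0,4],"spin":0,"grip":0.3},{"offset":[0,0,4],"spin":0,"grip":0.3},{"offset":[0,0,3],"spin":0,"grip":0.3},{"offset":[0,0,1],"spin":0,"grip":0.3},{"offset":[0,0,0],"spin":0,"grip":0.3},{"offset":[0,0,0],"spin":0,"grip":1},{"offset":[0,0,0],"spin":0,"grip":1},{"offset":[0,0,0],"spin":0,"grip":1},{"offset":[0,0,0],"spin":0,"grip":1}]' 25; python3 -c "
from h import *
d=(.6213,-.1899);c,s=np.cos(-.083),np.sin(-.083)
P=lambda x,y,z:(d[0]+c*x-s*y,d[1]+s*x+c*y,z)
go(P(0,.002,.132),-.083)
im=imaging.snapshot('wrist')[:,:,::-1]
cv2.imwrite('pics/w4.png',cv2.resize(im[160:400,170:470],None,fx=2,fy=2))"
```

```text
t: 8.05
eef_pos: [0.6134, -0.1876, 0.1329]
ee_rot: [0.0, 0.999, -0.042, 0.0]
wrist_force: [-0.5, -5.2, 1.8]
grip_width: 0.0297
gripper_force: 22.0
spin -0.0 cm [ 0.81 -0.03  0.09] tcp [ 0.6134 -0.1876  0.1329] yaw -0.083 tilt [ 6.e-04 -6.e-04 -1.e+00] t 8.05 q [ 0.22  0.72  0.07  1.58 -0.06  0.85 -1.34] F [-0.5 -5.2  1.8] 0.02969791530278571
```

View pics/w4.png

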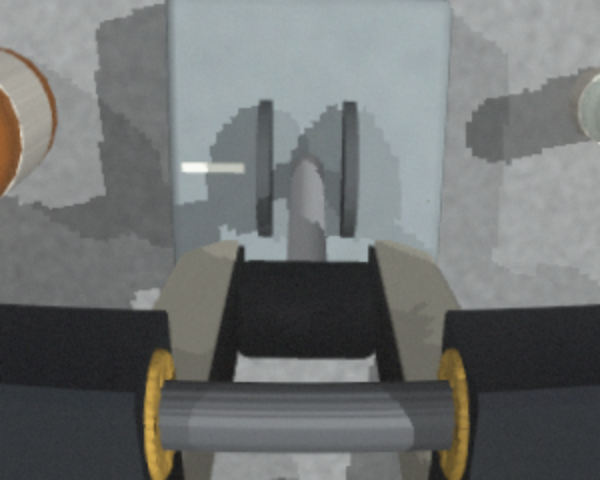

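The knob is now pinched, at rows 290–338 in the full image. I'll check where the grasp point projects.

```bash
python3 -c "
from h import *
C=cam('wrist');s=robot.read_state();A=rot(s['ee_rot'])
for x in(-.012,-.008,-.004,0,.004,.008): print(x,px('wrist',s['eef_pos']+A@[x,0,.006],C))
from scipy.optimize import minimize
# edge rows of a 11 mm cylinder
def edges(x,z):
  r=[px('wrist',s['eef_pos']+A@[x+.011*np.cos(t),0,z+.011*np.sin(t)],C)[1] for t in np.linspace(0,6.28,60)]; return min(r),max(r)
for x in(-.012,-.008,-.004,0,.004,.008): print(x,edges(x,.006))
"
```

```text
-0.012 [325.10189399 338.39771615]
-0.008 [325.12747058 330.74889685]
-0.004 [325.15287785 322.91761368]
0 [325.17806204 314.9044626 ]
0.004 [325.20296634 306.71074353]
0.008 [325.22753108 298.33851724]
-0.012 (np.float64(314.23568008925383), np.float64(362.5807229052224))
-0.008 (np.float64(306.27841672245097), np.float64(355.22606111269914))
-0.004 (np.float64(298.1534138567868), np.float64(347.67519856664825))
0 (np.float64(289.86332165414393), np.float64(339.9266637867987))
0.004 (np.float64(281.41155553745375), np.float64(332.0123022891513))
0.008 (np.float64(272.7659233358198), np.float64(323.9265917715318))
```

The knob is centred in the pads now; on the first grasp it was 7.5 mm off. Moving the remaining 8 mm.

```bash
python3 -m pendant '[{"offset":[0.3,0,-0.03],"spin":0,"grip":1},{"offset":[0.3,0,-0.01],"spin":0,"grip":1},{"offset":[0.2,0,0],"spin":0,"grip":1},{"offset":[0,0,0],"spin":0,"grip":1},{"offset":[0,0,0],"spin":0,"grip":1},{"offset":[0,0,0],"spin":0,"grip":1},{"offset":[0,0,0],"spin":0,"grip":1},{"offset":[0,0,0],"spin":0,"grip":1},{"offset":[0,0,0],"spin":0,"grip":1},{"offset":[0,0,0],"spin":0,"grip":1}]'; python3 -c "
from h import *
d=(.6213,-.1899);c,s=np.cos(-.083),np.sin(-.083)
P=lambda x,y,z:(d[0]+c*x-s*y,d[1]+s*x+c*y,z)
go(P(0,.002,.132),-.083)
C=cam('wrist');im=imaging.snapshot('wrist'); print(im[280:350,325].max(1).tolist()); print(px('wrist',P(0,0.02,.046),C)); g=im[:,280].astype(int).min(1); print('mark',[(r,int(g[r])) for r in range(235,290) if g[r]>170])"
```

```text
t: 9.35
eef_pos: [0.6197, -0.1883, 0.1331]
ee_rot: [-0.0, 0.999, -0.042, -0.002]
wrist_force: [-4.6, -0.4, 5.5]
grip_width: 0.0295
gripper_force: 25.0
spin -0.001 cm [ 0.18 -0.05  0.11] tcp [ 0.6197 -0.1883  0.1331] yaw -0.084 tilt [-3.8e-03  4.0e-04 -1.0e+00] t 9.35 q [ 0.22  0.73  0.07  1.55 -0.06  0.87 -1.34] F [-4.6 -0.4  5.5] 0.02954202421242303
[109, 106, 106, 108, 107, 103, 108, 108, 106, 108, 107, 107, 76, 48, 34, 36, 34, 37, 39, 35, 39, 34, 36, 34, 39, 38, 35, 37, 36, 36, 41, 36, 39, 38, 36, 37, 33, 38, 40, 32, 37, 42, 39, 37, 36, 37, 29, 36, 37, 34, 33, 33, 36, 31, 31, 30, 33, 35, 32, 34, 34, 89, 162, 165, 160, 165, 164, 162, 167, 164]
[295.55175335 254.03826998]
mark [(251, 178), (252, 185), (253, 188), (254, 174)]
```

```bash
python3 -m pendant '[{"offset":[0.15,0,0],"spin":0,"grip":1},{"offset":[0.13,0,0],"spin":0,"grip":1},{"offset":[0,0,0],"spin":0,"grip":1},{"offset":[0,0,0],"spin":0,"grip":1},{"offset":[0,0,0],"spin":0,"grip":1},{"offset":[0,0,0],"spin":0,"grip":1},{"offset":[0,0,0],"spin":0,"grip":1},{"offset":[0,0,0],"spin":0,"grip":1},{"offset":[0,0,0],"spin":0,"grip":1},{"offset":[0,0,0],"spin":0,"grip":1}]'; python3 -c "
from h import *
d=(.6213,-.1899);c,s=np.cos(-.083),np.sin(-.083)
P=lambda x,y,z:(d[0]+c*x-s*y,d[1]+s*x+c*y,z)
go(P(0,.002,.132),-.083)
C=cam('wrist');im=imaging.snapshot('wrist'); v=im[280:360,325].max(1); r=np.where(v<60)[0]+280; print(r.min(),r.max()); print(px('wrist',P(0,0.02,.046),C)); g=im[:,280].astype(int).min(1); print('mark',[(r,int(g[r])) for r in range(235,290) if g[r]>150])
s=robot.read_state();A=rot(s['ee_rot'])
for a in(-.05,0,.05):
  e=[px('wrist',P(.08*np.sin(a)+.011*np.cos(t),0,.046+.08*np.cos(a)+.011*np.sin(t)),C)[1] for t in np.linspace(0,6.28,60)]; print(a,min(e),max(e))"
```

```text
t: 10.65
eef_pos: [0.6225, -0.1885, 0.133]
ee_rot: [-0.0, 0.999, -0.042, -0.002]
wrist_force: [-3.6, 0.4, 5.6]
grip_width: 0.0299
gripper_force: 25.0
spin -0.001 cm [-0.1  -0.05  0.1 ] tcp [ 0.6225 -0.1885  0.133 ] yaw -0.084 tilt [-3.8e-03  3.0e-04 -1.0e+00] t 10.65 q [ 0.22  0.73  0.08  1.54 -0.06  0.88 -1.34] F [-3.6  0.4  5.6] 0.02993971431362536
294 354
[295.63154672 258.23650711]
mark [(235, 158), (236, 158), (237, 158), (255, 184), (256, 186), (257, 185), (258, 183)]Traceback (most recent call last):
  File "<string>", line 9, in <module>
    e=[px('wrist',P(.08*np.sin(a)+.011*np.cos(t),0,.046+.08*np.cos(a)+.011*np.sin(t)),C)[1] for t in np.linspace(0,6.28,60)]; print(a,min(e),max(e))
                  ~^^^^^^^^^^^^^^^^^^^^^^^^^^^^^^^^^^^^^^^^^^^^^^^^^^^^^^^^^^^^^^^^^^
  File "<string>", line 4, in <lambda>
    P=lambda x,y,z:(d[0]+c*x-s*y,d[1]+s*x+c*y,z)
                             ~^~
TypeError: unsupported operand type(s) for *: 'dict' and 'int'
```

Estimated lever angle is within about 0.01 rad. Release, rise and check.

```bash
python3 -m pendant '[{"offset":[0,0,0],"spin":0,"grip":0.35},{"offset":[0,0,0],"spin":0,"grip":0.35},{"offset":[0,0,0],"spin":0,"grip":0.35},{"offset":[0,0,0],"spin":0,"grip":0.35},{"offset":[0,0,-2],"spin":0,"grip":0.35},{"offset":[0,0,-5],"spin":0,"grip":0.35},{"offset":[0,0,-5],"spin":0,"grip":0},{"offset":[0,0,0],"spin":0,"grip":0},{"offset":[0,0,0],"spin":0,"grip":0},{"offset":[0,0,0],"spin":0,"grip":0}]'
cat > knob.py <<'E'
from h import *
d=(.6213,-.1899);c,s=np.cos(-.083),np.sin(-.083)
P=lambda x,y,z:(d[0]+c*x-s*y,d[1]+s*x+c*y,z)
C=cam('wrist');im=imaging.snapshot('wrist')
q=px('wrist',P(0,0,.126),C).astype(int); v=im[:,q[0]-4].max(1).astype(int); r=[i for i in range(q[1]-40,q[1]+40) if v[i]<60]; print('knob rows',r[0],r[-1],len(r))
m=px('wrist',P(0,.025,.046),C); g=im[:,int(m[0])].astype(int).min(1); print('mark',m,[(i,int(g[i])) for i in range(int(m[1])-12,int(m[1])+12) if g[i]>150])
for a in(-.1,-.05,0,.05):
  e=[px('wrist',P(.08*np.sin(a)+.011*np.cos(t),0,.046+.08*np.cos(a)+.011*np.sin(t)),C)[1] for t in np.linspace(0,6.28,60)]; print(a,min(e),max(e))
cv2.imwrite('pics/w5.png',im[:,:,::-1])
# reader (fit) target
rd=[0.61717,0.20947,.0635]; c,s=np.cos(rd[2]),np.sin(rd[2])
go((rd[0]-.045*c-.03*s,rd[1]-.045*s+.03*c,.25),.0635)
E
python3 knob.py
```

```text
t: 11.95
eef_pos: [0.6232, -0.1878, 0.251]
ee_rot: [-0.0, 0.999, -0.041, -0.002]
wrist_force: [0.5, -0.5, 0.3]
grip_width: 0.0919
gripper_force: 0.0
knob rows 231 258 28
mark [300.14601132 219.2976547 ] [(217, 152), (218, 164), (219, 154)]
-0.1 238.18286124135219 267.6044808993254
-0.05 233.10714232522932 262.68844155407436
0 227.90469731649858 257.6165655117699
0.05 222.6007498758293 252.43211776273284
spin -0.147 cm [ -2.59 -42.69   0.17] tcp [ 0.6233 -0.1879  0.251 ] yaw -0.083 tilt [-0.0034  0.0011 -1.    ] t 12.0 q [ 0.21  0.61  0.09  1.41 -0.06  1.13 -1.35] F [ 0.6  0.2 -1.2] 0.09252285604321416
```

Lever is at about -0.02 rad, which is upright enough. Moving above the rod grip.

```bash
python3 -m pendant '[{"offset":[0,0,0],"spin":-0.147,"grip":0.2},{"offset":[-0.4,-5.3,0],"spin":0,"grip":0.2},{"offset":[-0.4,-5.3,0],"spin":0,"grip":0.2},{"offset":[-0.3,-5.3,0],"spin":0,"grip":0.2},{"offset":[-0.3,-5.4,0],"spin":0,"grip":0.2},{"offset":[-0.3,-5.4,0],"spin":0,"grip":0.2},{"offset":[-0.3,-5.3,0],"spin":0,"grip":0.2},{"offset":[-0.3,-5.3,0],"spin":0,"grip":0.2},{"offset":[-0.3,-5.3,0],"spin":0,"grip":0.2},{"offset":[0,0,0],"spin":0,"grip":0.2}]'
cat > rd.py <<'E'
from h import *
import sys
rd=[0.61717,0.20947,.0635]; c,s=np.cos(rd[2]),np.sin(rd[2])
P=lambda x,y,z:np.array((rd[0]+c*x-s*y,rd[1]+s*x+c*y,z))
go(P(-.045,.03,.25),.0635)
C=cam('wrist');im=imaging.snapshot('wrist')[:,:,::-1].copy(); cv2.imwrite('pics/raw.png',im); np.save('C.npy',np.array([*C],dtype=object),allow_pickle=True)
for p in [(0,.03,.077),(-.19,.09,.01),(-.19,-.09,.01),(-.045,.03,.115),(-.045,.03,.06),(-.1355,.07,.059),(-.1355,.07,.04)]:
  q=px('wrist',P(*p),C); print(p,q.round(1)); cv2.circle(im,tuple(int(v) for v in q),3,(0,0,255),1)
cv2.imwrite('pics/r1.png',im)
E
python3 rd.py
```

```text
t: 13.25
eef_pos: [0.5682, 0.2423, 0.2514]
ee_rot: [-0.002, 0.999, 0.037, -0.002]
wrist_force: [-0.1, -1.4, -0.7]
grip_width: 0.0743
gripper_force: 0.0
spin 0.011 cm [0.18 0.59 0.13] tcp [0.5682 0.2423 0.2514] yaw 0.075 tilt [-0.0036  0.0036 -1.    ] t 13.25 q [-0.45  0.56  0.01  1.51 -0.01  1.07 -1.92] F [-0.1 -1.4 -0.7] 0.07433889189782049Traceback (most recent call last):
  File "rd.py", line 6, in <module>
    C=cam('wrist');im=imaging.snapshot('wrist')[:,:,::-1].copy(); cv2.imwrite('pics/raw.png',im); np.save('C.npy',np.array([*C],dtype=object),allow_pickle=True)
                                                                                                                  ~~~~~~~~^^^^^^^^^^^^^^^^^^^
ValueError: could not broadcast input array from shape (3,3) into shape (3,)
```

```bash
sed -i 's/ np.save.*$//' rd.py; python3 rd.py
```

```text
spin 0.006 cm [0.08 0.16 0.15] tcp [0.5695 0.2381 0.2515] yaw 0.069 tilt [-2.6e-03  2.0e-04 -1.0e+00] t 13.3 q [-0.44  0.56  0.02  1.51 -0.01  1.07 -1.92] F [ 0.1 -0.2  0.1] 0.07445673459598555
(0, 0.03, 0.077) [326.5 172.8]
(-0.19, 0.09, 0.01) [273.5 331.6]
(-0.19, -0.09, 0.01) [424.4 330.7]
(-0.045, 0.03, 0.115) [326.5 236. ]
(-0.045, 0.03, 0.06) [325.9 220.3]
(-0.1355, 0.07, 0.059) [284.9 309.1]
(-0.1355, 0.07, 0.04) [286.6 301. ]
```

View pics/r1.png

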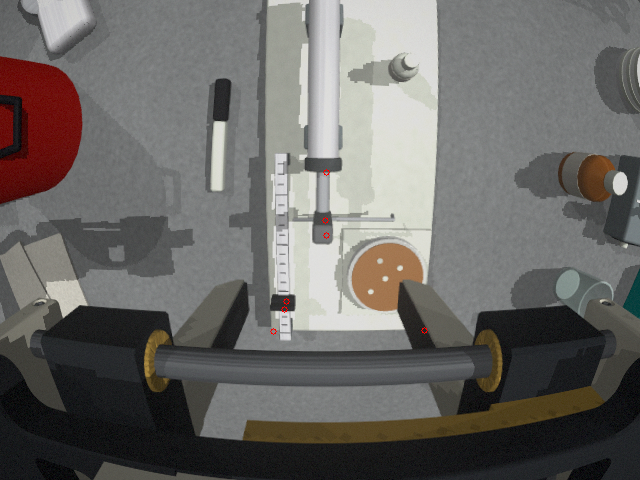

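The post top is at (322,236), about 3 mm further left than predicted. The pointer wire is at row 217 and the rider at (283,302). I'll descend on the post and grip.

```bash
python3 -m pendant '[{"offset":[0.1,-0.15,3],"spin":0.006,"grip":0.4},{"offset":[0,0,3],"spin":0,"grip":0.4},{"offset":[0,0,3],"spin":0,"grip":0.4},{"offset":[0,0,3],"spin":0,"grip":0.4},{"offset":[0,0,2],"spin":0,"grip":0.4},{"offset":[0,0,1],"spin":0,"grip":0.4},{"offset":[0,0,0],"spin":0,"grip":0.4},{"offset":[0,0,0],"spin":0,"grip":1},{"offset":[0,0,0],"spin":0,"grip":1},{"offset":[0,0,0],"spin":0,"grip":1}]' 45; python3 -m pendant '[{"offset":[0,0,0],"spin":0,"grip":1},{"offset":[0,0,0],"spin":0,"grip":1},{"offset":[-0.5,0,0],"spin":0,"grip":1},{"offset":[-1,0,0],"spin":0,"grip":1},{"offset":[-1,0,0],"spin":0,"grip":1},{"offset":[-1,0,0],"spin":0,"grip":1},{"offset":[-0.5,0,0],"spin":0,"grip":1},{"offset":[0,0,0],"spin":0,"grip":1},{"offset":[0,0,0],"spin":0,"grip":1},{"offset":[0,0,0],"spin":0,"grip":1}]' 45; python3 -c "
from h import *
go([.5704,.2366,.101],.0635)"
```

```text
t: 14.6
eef_pos: [0.5721, 0.237, 0.1036]
ee_rot: [-0.0, 1.0, 0.029, 0.001]
wrist_force: [0.2, 0.7, -0.3]
grip_width: 0.0309
gripper_force: 0.0
t: 15.85
eef_pos: [0.534, 0.2365, 0.1032]
ee_rot: [-0.002, 1.0, 0.03, 0.003]
wrist_force: [4.9, 4.2, -3.3]
grip_width: 0.0155
gripper_force: 45.0
spin -0.004 cm [3.64 0.22 0.24] tcp [0.534  0.2365 0.1032] yaw 0.059 tilt [ 0.0051  0.0032 -1.    ] t 15.85 q [-0.46  0.68  0.02  1.77 -0.02  0.68 -1.95] F [ 4.9  4.2 -3.3] 0.015534681786079795
```

```bash
python3 -m pendant '[{"offset":[-0.6,0,0],"spin":0,"grip":1},{"offset":[-1,0,0],"spin":0,"grip":1},{"offset":[-1,0,0],"spin":0,"grip":1},{"offset":[-1,0,0],"spin":0,"grip":1},{"offset":[-1,0,0],"spin":0,"grip":1},{"offset":[-0.4,0,0],"spin":0,"grip":1},{"offset":[0,0,0],"spin":0,"grip":1},{"offset":[0,0,0],"spin":0,"grip":1},{"offset":[0,0,0],"spin":0,"grip":1},{"offset":[0,0,0],"spin":0,"grip":1}]' 45; python3 -c "
from h import *
go([.5704,.2366,.101],.0635)
im=imaging.snapshot('wrist')[:,:,::-1];t=imaging.snapshot('top')[:,:,::-1]; cv2.imwrite('pics/wr.png',im);cv2.imwrite('pics/tr.png',t)
o=np.zeros((600,800,3),np.uint8);o[:480,:480]=cv2.resize(im[180:420,200:440],None,fx=2,fy=2);o[:560,485:785]=cv2.resize(t[230:342,170:230],None,fx=5,fy=5,interpolation=cv2.INTER_CUBIC);cv2.imwrite('pics/r2.png',o)"
```

```text
t: 17.1
eef_pos: [0.486, 0.2335, 0.1032]
ee_rot: [-0.002, 1.0, 0.029, 0.004]
wrist_force: [7.8, 4.8, -7.0]
grip_width: 0.016
gripper_force: 45.0
spin -0.005 cm [8.44 0.23 0.29] tcp [0.486  0.2335 0.1032] yaw 0.059 tilt [ 0.0088  0.0039 -1.    ] t 17.1 q [-0.5   0.63  0.02  1.9  -0.02  0.6  -1.98] F [ 7.8  4.8 -7. ] 0.01597364176729332
```

View pics/r2.png

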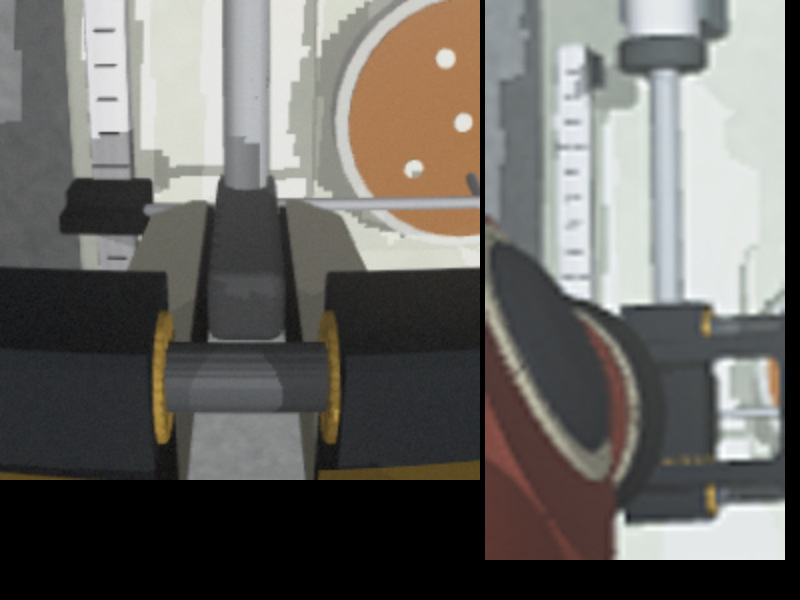

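The left wire ends at crop (148,210), just short of the rider, whose body spans rows 178–232. I'll find the fin numerically.

```bash
python3 -c "
from h import *
im=cv2.imread('pics/wr.png').astype(int).sum(2)
print('cols',list(range(230,294,3)))
for r in range(262,302): print(r,' '.join('%3d'%v for v in im[r,230:294:3]))
C=cam('wrist'); s=robot.read_state();A=rot(s['ee_rot']); p=s['eef_pos']
g=p+A@[0,0,.006]; a=np.array([np.cos(.0635),np.sin(.0635),0]); n=np.array([-a[1],a[0],0])
for z in(.057,.060,.063): print('wire',z,[px('wrist',np.r_[(g+n*y)[:2],z],C).round(1) for y in(.01,.03,-.02,-.05)])
for dx in(-.005,0,.005):
  f=lambda x,y,z:px('wrist',np.r_[(g+n*y+a*(dx+x))[:2],z],C).round(1)
  print('rider at dx',dx,'fin top',f(-.0025,.04,.059),f(.0025,.04,.059),'body top?',f(-.007,.04,.047),f(.007,.04,.047),'base',f(.007,.04,.04))"
```

```text
cols [230, 233, 236, 239, 242, 245, 248, 251, 254, 257, 260, 263, 266, 269, 272, 275, 278, 281, 284, 287, 290, 293]
262 282 288 400 496 491 479 290 294 318 323 331 337 262 501 502 500 432 430 522 650 566 566
263 279 281 393 488 495 476 312 303 309 305 312 299 263 494 497 497 428 438 483 575 441 441
264 275 284 368 493 494 485 439 430 434 436 433 442 267 493 493 494 427 433 439 440 441 443
265 276 288 358 494 494 486 484 473 478 478 496 488 267 495 501 497 420 437 441 447 440 443
266 283 290 345 492 493 493 473 470 480 478 495 493 269 501 499 497 426 426 440 439 430 444
267 291 282 331 491 495 495 474 469 479 479 496 487 269 496 494 502 422 429 432 433 443 444
268 287 289 310 425 441 438 462 463 471 471 485 477 273 490 494 497 425 433 427 446 615 645
269 283 290 285 167 172 182 351 359 368 364 386 373 172 223 237 408 432 430 496 628 648 654
270 286 283 209 103 115 119 118 132 131 147 146 172 136 131 145 221 439 428 502 648 656 651
271 294 291 154 116 111 110 117 123 120 105 125 129 129 123 136 150 428 428 503 646 651 649
272 292 286 100 115 109 108 119 120 112 113 124 125 124 114 129 
[... 2636 characters left out ...]
464 473 457 447 411 386 275 301 295 294 288 293 288 301 302
wire 0.057 [array([306.6, 281.8]), array([269.8, 281.6]), array([362.3, 281.5]), array([416.3, 280.6])]
wire 0.06 [array([306.4, 283.8]), array([269. , 283.7]), array([362.8, 283.5]), array([417.6, 282.6])]
wire 0.063 [array([306.1, 286. ]), array([268.2, 285.8]), array([363.4, 285.6]), array([418.9, 284.7])]
rider at dx -0.005 fin top [252.  295.5] [251.4 287.1] body top? [256.3 294.4] [254.7 271.8] base [256.8 267.7]
rider at dx 0 fin top [251.4 287.1] [250.7 278.5] body top? [255.7 286.5] [254.2 263.5] base [256.3 259.6]
rider at dx 0.005 fin top [250.7 278.5] [250.1 269.7] body top? [255.1 278.4] [253.7 255. ] base [255.8 251.4]
```

The fin top spans rows 288–296.5 with its centre at 292, and the wire is at row 283.5. At 1.7 px/mm that leaves about 5.5 mm to pull.

```bash
python3 -m pendant '[{"offset":[-0.2,0,0],"spin":0,"grip":1},{"offset":[-0.2,0,0],"spin":0,"grip":1},{"offset":[-0.17,0,0],"spin":0,"grip":1},{"offset":[0,0,0],"spin":0,"grip":1},{"offset":[0,0,0],"spin":0,"grip":1},{"offset":[0,0,0],"spin":0,"grip":1},{"offset":[0,0,0],"spin":0,"grip":1},{"offset":[0,0,0],"spin":0,"grip":1},{"offset":[0,0,0],"spin":0,"grip":1},{"offset":[0,0,0],"spin":0,"grip":1}]' 45; python3 -c "
from h import *
go([.5704,.2366,.101],.0635)
im=imaging.snapshot('wrist')[:,:,::-1]; cv2.imwrite('pics/wr2.png',im)
z=cv2.resize(im[250:310,215:305],None,fx=8,fy=8,interpolation=cv2.INTER_CUBIC)
z=(255*(z/255.)**.45).astype(np.uint8); cv2.imwrite('pics/r3.png',z)"
```

```text
t: 18.45
eef_pos: [0.4806, 0.2332, 0.1032]
ee_rot: [-0.002, 1.0, 0.029, 0.005]
wrist_force: [7.8, 4.9, -7.3]
grip_width: 0.016
gripper_force: 45.0
spin -0.005 cm [8.98 0.24 0.3 ] tcp [0.4806 0.2332 0.1032] yaw 0.059 tilt [ 0.0093  0.004  -0.9999] t 18.45 q [-0.51  0.62  0.02  1.92 -0.02  0.59 -1.99] F [ 7.8  4.9 -7.3] 0.015994793214004693
```

View pics/r3.png

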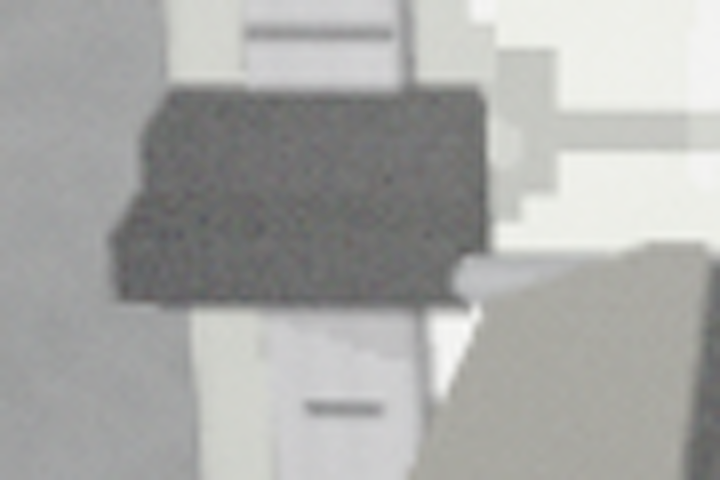

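The wire tip (centre row ~278) lines up with the fin top (centre ~271, plus about 6 px of parallax). That puts the pointer within about 0.5 mm of the mark, and the grip is firm. Handing in.

```bash
python3 -c "
from workcell import robot
print(robot.close_job())"
```

```text
the job is handed in; nothing more can be done
None
```

Job handed in at about 18.5 s: the lever is upright to about 0.02–0.03 rad, and the rod is gripped and held with its pointer at the rider, about 0.5 mm or less off by my camera estimate; no contact with other objects was seen.

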